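# Wind the screw jack up to the gauge

### The arm

A 6-joint arm with a two-finger parallel gripper is mounted at the origin on a cart in front of the work surface, level with it; the furniture and walls round the work are solid. World frame = base frame: x ahead of the robot, y to its left, z up, the work surface at z = 0. Lengths are in m, angles in rad, forces in N, time in s.
With the tool pointing down it reaches from about 0.35 to 0.975 m from the base axis. Payload 7.1 kg.
Tool frame: the origin (TCP) lies midway between the tips of the shut fingers; the grasp point (between the pads) lies 19 mm behind it (bot.grasp_offset is the distance from the TCP to the grasp point, in m); z points along the fingers, y is the direction in which the jaws open and shut (so a half turn about z gives the same grasp; the last joint's range is limited). The gripper opens to 88 mm and grips with 3 to 60 N. Pads are 20 mm wide; open, the fingers measure 115 mm over their backs; the gripper's body (75 mm by 178 mm) begins 61 mm behind the grasp point.
Start: joints at [1.183, 0.423, 1.63, -0, 1.089, -0.019], TCP at [0.225, 0.583, 0.223] pointing down, gripper open.
Joint ranges: [-3, 3], [-0.9, 2.11], [0.09, 2.58], [-1.31, 4.45], [0.11, 2.69], [-2.54, 2.54]. Speed limits (rad/s): [2.39, 2.39, 3.01, 3.14, 3.14, 3.14].

### API

Orientations are given as a unit quaternion [w, x, y, z].
In Python, from workcell import readout, imaging, bot gives the robot as it stands.
- The arm moves only by the tool step_arm, never from a script. Its arguments are lists of equal length, an entry for each row: "linear": the shift along the tool's x, y, z in cm, a list of three; "twist": the turn about the tool's z in degrees; "grip": the finger opening in cm, from 0 to 8.78. A call has 1 to 5 rows; each row shifts and turns the commanded pose from where the row before left it, along the tool's axes as they then stand; what a row does not reach is not made up. A row lasts 1/8 s, in which the tool goes at most 62.5 mm and 10.7 degrees, less where a joint would pass 70% of its speed; a pose out of reach is approached as far as the arm can. A call with a gripper value outside its range is refused whole. The fingers move at their own pace and stop on an object; "newtons" is the grip in N (left out, the last holds). Time passes only in rows, so rows that do not move let the fingers close. It gives the time, the measured TCP pose, the force and the opening at its end, in the units of the state.
- readout.get_state(): the state, without advancing time (a new reading comes with each control period).
- imaging.get_image(name): name is "side" or "top" or "wrist"; returns (picture, depth): 400x640x3 uint8, blue, green, red; 400x640 float32, m along the optical axis (not along the pixel's ray), 0 where there is no reading.
- imaging.get_calibration(name): a dict with "fx", "fy", "cx", "cy" (pixels), "T" (4x4, takes a point from camera to world coordinates); the wrist camera has in their place "tool_from_camera" (4x4, takes a point from camera to tool coordinates, whose origin is the TCP and whose axes are the flange's). Camera axes: x right, y down, z forward; pixel columns grow to the right and rows downward; lengths in m; the calibration is good to about 2 mm. The wrist camera is an equidistant fisheye: a pixel r from the principal point sees the ray r / f radians off the axis. A picture is of the moment at which its call begins: read the wrist's pose just before it. get_calibration takes no time and is no camera call.
- bot.close_job(): hands the job in, once; it reports no verdict.
The state is a dict: "clock": time; "joints": joint angles; "qvel": joint speeds; "effort": joint torques, N m; "tool_pos": TCP position; "ee_rot": TCP orientation; "ft_force": force on the tool from outside, world axes, zero at the start; "torque": the same for the moment, N m; "finger_gap": finger opening in m.
Only numpy, scipy, OpenCV 4.12 (cv2) and the standard library are available. Lean on these libraries where they do the work, as an engineer would, in place of code of your own. Each camera call takes 0.05 s, during which the arm holds its last target.

### The job

Fit the red-handled crank onto the jack's square drive shaft and wind it clockwise until the top of the yellow lifting pad is level with the red pointer on the gauge post. Raise the pad only with the crank, leave the pointer where it is set, and leave the crank sitting down on the shaft when you let go.

Things in the scene. Friction and masses are not known exactly. Their poses are not given: they have to be found in the camera images.
- crank: Loose crank, about 230 g: blue flat arm (22 mm wide, top 36 mm above the bench), red upright round grip at one end, dark steel socket, open below, at the other; stands on the socket and a pin under the grip. Origin on the grip's axis at bench level, z up, x along the arm to the socket axis 70 mm away. Grip 24 mm in diameter, 38 to 96 mm above the origin.
- crank_grip (a joint): Spin of the red grip about its own upright axis, rad, endless, 0.04 N m of friction: the hand may keep its direction while the crank winds round, yet the arm keeps its direction while the crank is carried.
- crank_socket (a point): Centre of the socket's open mouth, on the crank's underside, 70 mm along the crank's x from its origin, at the origin's height. Socket 42 x 42 mm outside, square hole 22 x 22 mm with sides along the crank's x and y, 26 mm deep.
- jack: Green screw jack fixed to the bench, base 275 x 84 mm. Origin at bench level under the axis of the upright drive shaft, z up; x runs along the base from the drive shaft to the yellow round lifting pad (axis at 145 mm, 72 mm in diameter) and the gauge post (at 216 mm, 117 mm high). The crank sweeps clear of both.
- shaft_seat (a point): Centre of the shoulder at the foot of the drive shaft, 51 mm above the bench: the socket's mouth rests here when seated. The steel shaft above it is 18 x 18 mm square, 23 mm tall, its last 9 mm tapering to 8 mm; at the start its sides lie along the jack's x and y, so the crank fits in four directions (up to 15 degrees of play).
- jack_pad (a joint): Rise of the lifting pad in m: 0 at the start (lowest), at most 0.048. Turning the shaft clockwise seen from above raises it 8 mm per radian (50 mm per turn) against 0.1 N m of friction, once the play of the socket is taken up; it stays where it is left.
- pad_top (a point): Centre of the yellow pad's top face, 55 mm above the bench at the start.
- gauge_mark (a point): Tip of the red pointer on the gauge post, beside the pad's far rim, at the height that the pad's top shall reach: 20 to 34 mm above the pad's starting height.
Not all that is in view belongs to the job. Leave any pink look-alike of the crank alone.

How it is judged:
On the way, in this order (a step that is already met when the one before it is completed fails the run):
1. the crank is seated on the drive shaft, with the pad still low (horizontal distance between crank_socket and shaft_seat below 0.008 m and z of crank_socket in the frame of shaft_seat below 0.008 m and value of joint jack_pad below 0.008 m), for 0.1 s.
2. the crank, on the shaft, has wound the pad up level with the pointer (horizontal distance between crank_socket and shaft_seat below 0.01 m and z of pad_top in the frame of gauge_mark between -0.007 and 0.007 m), for 0.2 s.
At the end, for the whole second after the job is handed in: The pad's top is within 7 mm of the red pointer's height; the crank is released and at rest on the drive shaft, its socket within 10 mm of the shaft's axis and of the shoulder's height, and tilted less than 11 degrees (all of step 2 and z of crank_socket in the frame of shaft_seat below 0.01 m and angle between crank's own z axis and vertical below 0.2 rad and linear speed of crank below 0.02 m/s); the robot touches nothing.
It fails at once if the pad is raised more than 8 mm while the crank is not on the shaft (value of joint jack_pad above 0.008 m and (horizontal distance between crank_socket and shaft_seat above 0.015 m or z of crank_socket in the frame of shaft_seat above 0.018 m)).
It fails at once if the gauge pointer is shifted by more than 8 mm (distance of gauge_mark from where it was at the start of the episode above 0.008 m).
It also fails if it takes over 51 s, if anything falls off the work surface, if the arm or the gripper's body presses on something with over 40 N, if the wrist force passes 120 N, or if a joint passes its speed limit or range.

## Working session

There is one attempt and no reset: what is moved stays moved. The work goes in short steps, Python scripts to look and compute and a tool call to move; the robot and the scene stay as the last step left them, time stands still between calls to the robot, and variables do not carry over. Pictures are saved under pics/ and viewed, and the job is handed in when it is done.

Besides the shell and the picture viewer there is one more tool, called in YAML: its name, and indented under it one key for each argument. step_arm: Moves the arm, as the interface text tells. Its arguments: {"type":"object","properties":{"linear":{"type":"array"},"twist":{"type":"array"},"grip":{"type":"array"},"newtons":{"type":"number"}},"required":["linear","twist","grip"]}

```bash
mkdir -p pics; ls
cat > h.py <<'E'
import numpy as np, cv2
from workcell import readout, imaging, bot
def px(name,d,u,v,c=None):
    c=c or imaging.get_calibration(name); z=d[v,u] if d.ndim==2 else d
    p=np.array([(u-c['cx'])/c['fx']*z,(v-c['cy'])/c['fy']*z,z,1]); return (np.array(c['T'])@p)[:3]
E
python3 - <<'E'
from h import *
for n in ('top','side'):
    im,d=imaging.get_image(n); cv2.imwrite(f'pics/{n}0.png',im); np.save(f'{n}0.npy',d)
    c=imaging.get_calibration(n); print(n,c)
print(readout.get_state())
E
```

```text
pics
top {'fx': 375.0863558787281, 'fy': 375.0863558787281, 'cx': 318.3876694589889, 'cy': 198.6326823051716, 'T': array([[ 1.10108165e-02, -9.98787302e-01,  4.79863238e-02,
         5.03480711e-01],
       [-9.99938895e-01, -1.10453289e-02, -4.54100511e-04,
         3.26503638e-01],
       [ 9.83574554e-04, -4.79783916e-02, -9.98847890e-01,
         9.29267697e-01],
       [ 0.00000000e+00,  0.00000000e+00,  0.00000000e+00,
         1.00000000e+00]])}
side {'fx': 448.75037919354236, 'fy': 448.75037919354236, 'cx': 323.7891807591018, 'cy': 192.27194001967473, 'T': array([[ 0.95998311, -0.16804865,  0.22403588,  0.34566033],
       [-0.27943075, -0.62825336,  0.72609653, -0.37093782],
       [ 0.01873176, -0.75964292, -0.65007058,  0.67440235],
       [ 0.        ,  0.        ,  0.        ,  1.        ]])}
{'clock': 0.1, 'joints': array([ 1.18298356e+00,  4.23783260e-01,  1.63058540e+00,  4.13917900e-07,
        1.08862785e+00, -1.90071318e-02]), 'qvel': array([ 0.0001136 , -0.00082744, -0.0002971 ,  0.00048759,  0.00111918,
       -0.00133635]), 'effort': array([-2.57909633e-04, -5.45611060e+01, -2.74325305e+01,  6.44113217e-02,
        1.88233849e-02, -4.78204834e-05]), 'tool_pos': array([0.22510452, 0.58251898, 0.22197875]), 'ee_rot': array([-1.41976547e-04,  1.83359560e-01,  9.83045665e-01, -6.87421805e-04]), 'ft_force': array([-0.71390971,  1.41270424, -0.17614723]), 'torque': array([ 0.01845652, -0.00321352,  0.01867055]), 'finger_gap': 0.08782074151346718}
```

View pics/top0.png

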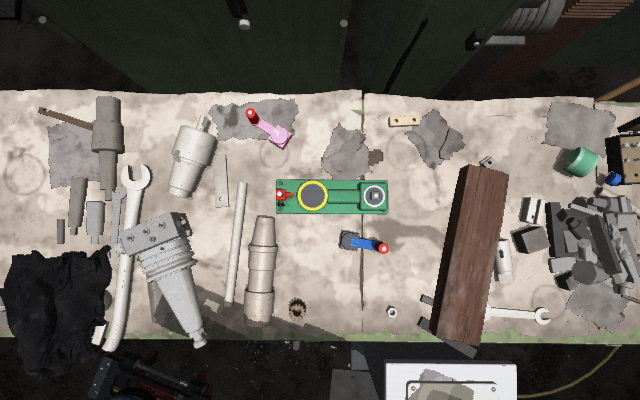

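View pics/side0.png

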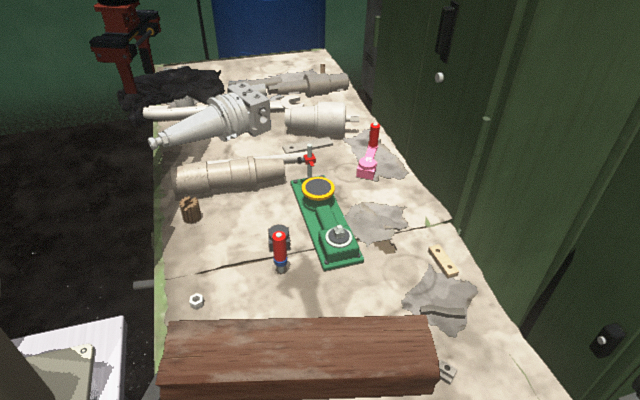

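The loose crank candidates in the top view are a blue arm with a red grip (grip at 383,248, socket at 348,240) and a pink arm with a red grip (252,115 to 280,138). The blue one matches the description and the pink one is the look-alike. I'll confirm this in enlarged crops.

Run:
```python
from h import *
im=cv2.imread('pics/top0.png'); 
cv2.imwrite('pics/topc.png',cv2.resize(im[170:270,265:400],None,fx=5.9,fy=5.9,interpolation=cv2.INTER_CUBIC))
im=cv2.imread('pics/side0.png'); 
cv2.imwrite('pics/sidec.png',cv2.resize(im[135:285,240:400],None,fx=4,fy=4,interpolation=cv2.INTER_CUBIC))
d=np.load('top0.npy')
for u,v in [(383,248),(348,240),(374,196),(313,195),(281,196),(183,345),(150,375),(367,244)]: print(u,v,px('top',d,u,v).round(4))
```

```text
383 248 [0.436  0.1824 0.0974]
348 240 [0.4489 0.2547 0.0347]
374 196 [0.552  0.1992 0.0741]
313 195 [0.5537 0.3387 0.058 ]
281 196 [0.5485 0.4094 0.0957]
183 345 [-0.1006  0.9488 -0.8492]
150 375 [-0.2381  1.0971 -0.8472]
367 244 [0.4403 0.2102 0.0398]
```

View pics/topc.png

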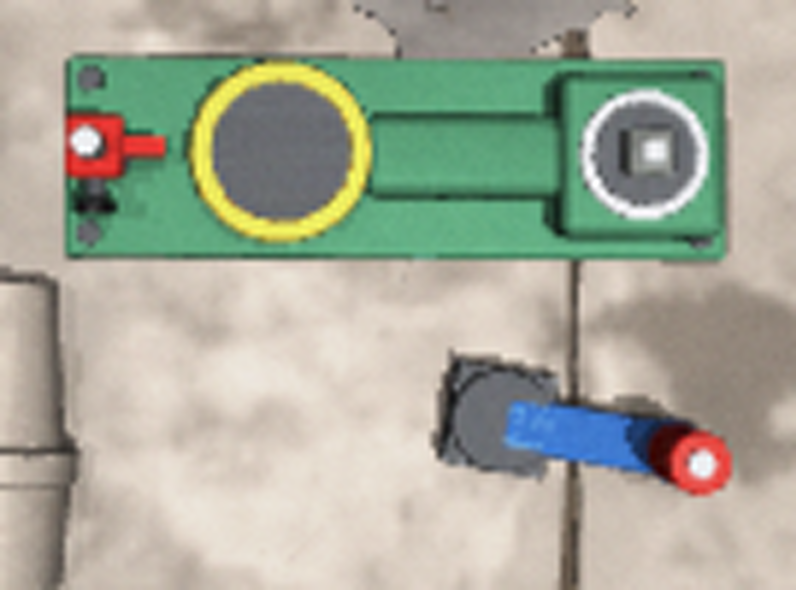

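View pics/sidec.png

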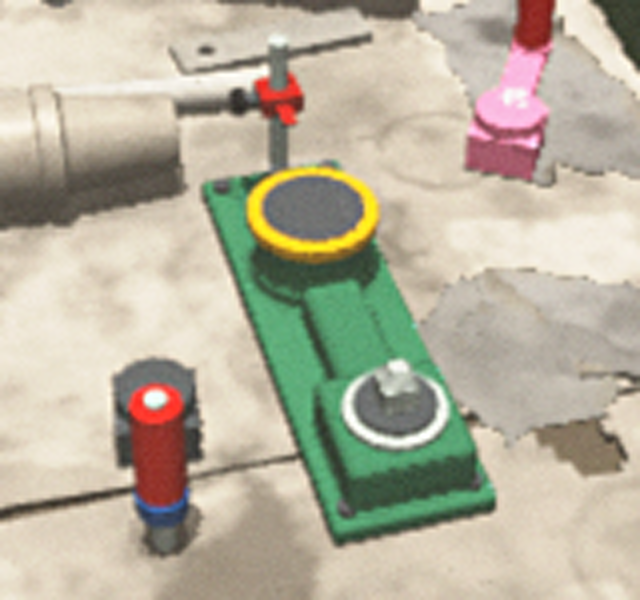

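Confirmed: the blue-armed crank at the lower right has the red grip and dark socket, and the pink one sits far off. The shaft is at about (375,195), the pad at (313,195) and the red pointer at (287,195). Next I'll measure poses from the two clouds.

```bash
cat >> h.py <<'E'
def cloud(name,d):
    c=imaging.get_calibration(name); v,u=np.mgrid[0:400,0:640]
    P=np.stack([(u-c['cx'])/c['fx']*d,(v-c['cy'])/c['fy']*d,d,np.ones_like(d)],-1)
    return (P@np.array(c['T']).T)[...,:3]
def circ(p):
    A=np.c_[2*p[:,0],2*p[:,1],np.ones(len(p))]; s=np.linalg.lstsq(A,(p[:,:2]**2).sum(1),rcond=None)[0]
    return s[:2],np.sqrt(s[2]+s[0]**2+s[1]**2)
E
python3 - <<'E'
from h import *
for n in ('top','side'):
    im=cv2.imread(f'pics/{n}0.png'); d=np.load(f'{n}0.npy'); P=cloud(n,d)
    H=cv2.cvtColor(im,cv2.COLOR_BGR2HSV); h,s,v=[H[...,i] for i in range(3)]
    x,y,z=P[...,0],P[...,1],P[...,2]
    ok=(d>0)&(z>0.003)
    def sel(m): return P[m&ok]
    Y=sel((h>20)&(h<35)&(s>150)&(x>.5)&(x<.62)&(y>.28)&(y<.42)); Y=Y[(Y[:,2]>.045)]
    print(n,'yellow',len(Y),Y.mean(0),circ(Y),np.median(Y[:,2]))
    near=(abs(x-.442)<.06)&(abs(y-.215)<.08)
    B=sel((h>100)&(h<125)&(s>120)&near); print('blue',len(B),B.mean(0),np.median(B[:,2]))
    if len(B)>8:
        b=B[:,:2]-B[:,:2].mean(0);w=np.linalg.svd(b,full_matrices=False)[2][0]; print('dir',np.degrees(np.arctan2(w[1],w[0])))
    R=sel(((h<8)|(h>172))&(s>150)&near); Rt=R[R[:,2]>.09]; print('redgrip',len(R),R.mean(0),len(Rt),Rt.mean(0),Rt.min(0),Rt.max(0)); print(circ(R))
    D=sel(near&(s<80)&(z>.02)&(z<.045)&(y>.23)); 
    hull=cv2.minAreaRect(D[:,:2].astype(np.float32)*1000); print('socket',hull,D.mean(0),len(D))
    Rp=sel(((h<8)|(h>172))&(s>150)&(x>.5)&(x<.62)&(y>.35)&(y<.47)); print('ptr',Rp.min(0),Rp.max(0),len(Rp)); print(Rp[np.argsort(Rp[:,1])][:12].round(4))
    S=sel((abs(x-.552)<.03)&(abs(y-.2)<.03)&(z>.058)); print('shaft',S.mean(0),S.min(0),S.max(0),len(S))
    G=sel((h>60)&(h<85)&(s>80)&(abs(x-.55)<.08)&(y>.12)&(y<.48)&(z>.004)&(z<.03)); r=cv2.minAreaRect(G[:,:2].astype(np.float32)*1000); print('base',r)
print(imaging.get_calibration('wrist'))
E
```

```text
top yellow 210 [0.55401573 0.34130957 0.05558693] (array([0.55312314, 0.34079243]), np.float64(0.03229702207138169)) 0.055720927220222705
blue 209 [0.44178528 0.21891783 0.03666315] 0.036714893746317756
dir -99.02371388352135
redgrip 97 [0.43725192 0.1851389  0.08650864] 65 [0.43625876 0.18256815 0.09609601] [0.42491651 0.17074824 0.09145074] [0.44688821 0.19291534 0.09892692]
(array([0.43610471, 0.18253026]), np.float64(0.009911873212166137))
socket ((446.9230041503906, 250.70834350585938), (41.740901947021484, 42.102516174316406), 81.26879119873047) [0.44799611 0.25479022 0.03367476] 243
ptr [0.54207895 0.38595667 0.07885178] [0.56491905 0.42199086 0.08993527] 96
[[0.554  0.386  0.0817]
 [0.5519 0.3861 0.0794]
 [0.5564 0.3862 0.0794]
 [0.554  0.3882 0.0823]
 [0.5517 0.3882 0.0816]
 [0.5562 0.3882 0.0824]
 [0.5495 0.3882 0.081 ]
 [0.5539 0.3903 0.0837]
 [0.5562 0.3904 0.083 ]
 [0.5518 0.3906 0.0799]
 [0.5516 0.3926 0.0832]
 [0.554  0.3928 0.0811]]
shaft [0.55324351 0.19758775 0.07008721] [0.54537978 0.18851092 0.06029388] [0.56160458 0.20507755 0.07816237] 63
base ((553.398376464843
[... 1031 characters left out ...]
986 0.0812]]
shaft [0.55056898 0.19328797 0.06693165] [0.54241465 0.18638074 0.05815382] [0.56151111 0.204554   0.07480238] 105
base ((551.182861328125, 293.93450927734375), (82.77144622802734, 276.5110778808594), 0.33256304264068604)
{'fx': 309.70691628693146, 'fy': 309.70691628693146, 'cx': 318.4533299328412, 'cy': 202.47017608406733, 'tool_from_camera': array([[ 6.97976039e-04, -9.60691718e-01, -2.77616525e-01,
         7.60827064e-02],
       [ 9.99999459e-01,  8.84661283e-04, -5.47197640e-04,
         1.58843740e-03],
       [ 7.71284832e-04, -2.77615993e-01,  9.60691816e-01,
        -1.62066372e-01],
       [ 0.00000000e+00,  0.00000000e+00,  0.00000000e+00,
         1.00000000e+00]])}
```

step_arm:
  linear:
    - [-3.41,-2.99,0]
    - [-3.41,-2.99,0]
    - [-3.41,-2.99,0]
    - [-3.41,-2.99,0]
    - [-3.41,-2.99,0]
  twist: [0,0,0,0,0]
  grip: [8.5,8.5,8.5,8.5,8.5]
  newtons: 40

```text
clock: 0.72
tool_pos: [0.3308, 0.3806, 0.2224]
ee_rot: [-0.0, 0.183, 0.983, -0.0]
ft_force: [-0.3, 0.9, 0.9]
finger_gap: 0.0847
```

step_arm:
  linear:
    - [-3.41,-2.99,0.5]
    - [-3.41,-2.99,0.5]
    - [-3.41,-2.99,0.5]
    - [-3.41,-2.99,0.5]
    - [-3.41,-2.99,0]
  twist: [0,0,0,0,0]
  grip: [8.5,8.5,8.5,8.5,8.5]

```text
clock: 1.35
tool_pos: [0.4357, 0.1796, 0.2022]
ee_rot: [-0.0, 0.183, 0.983, -0.0]
ft_force: [-0.2, 0.5, -0.4]
finger_gap: 0.085
```

step_arm:
  linear:
    - [0,0,0]
    - [0,0,0]
    - [0,0,0]
  twist: [-6,-6,0]
  grip: [8.5,8.5,8.5]

```text
clock: 1.72
tool_pos: [0.4354, 0.1809, 0.2025]
ee_rot: [-0.0, 0.08, 0.997, -0.0]
ft_force: [-0.3, 0.3, 0.3]
finger_gap: 0.0854
```

```bash
cat >> h.py <<'E'
from scipy.spatial.transform import Rotation as Ro
def pose():
    s=readout.get_state(); q=s['ee_rot']; return s,Ro.from_quat([q[1],q[2],q[3],q[0]]).as_matrix(),np.array(s['tool_pos'])
def rep(target=None):
    s,R,p=pose(); print('t',s['clock'],'pos',p.round(4),'yaw_y',round(np.degrees(np.arctan2(R[1,1],R[0,1])),2),'z',R[:,2].round(3),'gap',round(s['finger_gap'],4),'f',np.round(s['ft_force'],1),'tq',np.round(s['torque'],2))
    if target is not None: print('tool delta cm',(R.T@(np.array(target)-p)*100).round(2))
def wcloud(d,R,p):
    c=imaging.get_calibration('wrist'); v,u=np.mgrid[0:400,0:640]
    a=(u-c['cx'])/c['fx'];b=(v-c['cy'])/c['fy'];r=np.hypot(a,b)+1e-9;k=np.tan(np.minimum(r,1.5))/r
    P=np.stack([a*k*d,b*k*d,d,np.ones_like(d)],-1)@np.array(c['tool_from_camera']).T
    return P[...,:3]@R.T+p
E
python3 - <<'E'
from h import *
rep([.4355,.181,.172])
s,R,p=pose(); im,d=imaging.get_image('wrist'); cv2.imwrite('pics/w1.png',im); np.savez('w1.npz',d=d,R=R,p=p)
im,d=imaging.get_image('top'); cv2.imwrite('pics/top1.png',im)
E
```

```text
t 1.725 pos [0.4354 0.1809 0.2025] yaw_y 80.79 z [-0. -0. -1.] gap 0.0854 f [-0.3  0.3  0.3] tq [0.06 0.04 0.01]
tool delta cm [-0.01  0.01  3.05]
```

View pics/w1.png

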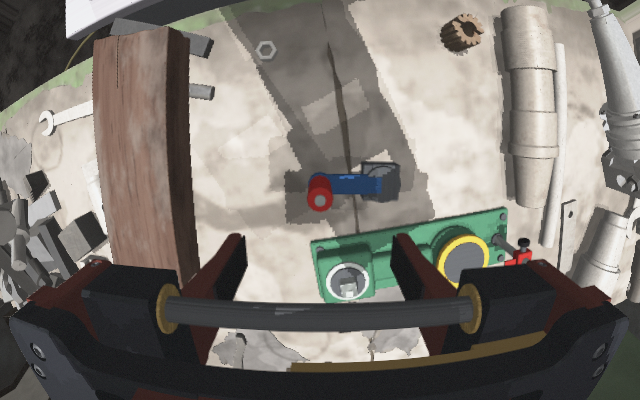

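View pics/top1.png

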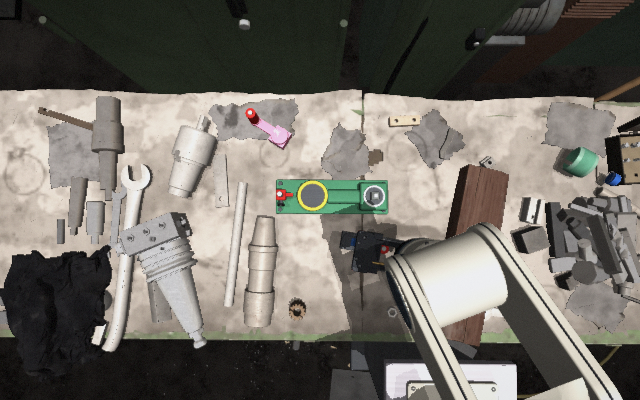

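The wrist view shows the grip top at (320,200), the crank socket at (385,180), the jack shaft at (348,288) and the pointer at (520,258). I'll measure from this cloud.

Run:
```python
from h import *
im=cv2.imread('pics/w1.png'); f=np.load('w1.npz'); d=f['d']; P=wcloud(d,f['R'],f['p'])
H=cv2.cvtColor(im,cv2.COLOR_BGR2HSV); h,s,v=[H[...,i] for i in range(3)]
x,y,z=P[...,0],P[...,1],P[...,2]; ok=(d>0)&(z<.13)
def sel(m): return P[m&ok]
R=sel(((h<8)|(h>172))&(s>120)&(abs(x-.436)<.04)&(abs(y-.182)<.04)); t=R[R[:,2]>.088]
T=sel((abs(x-.436)<.03)&(abs(y-.182)<.03)&(z>.093)); print('griptop',T.mean(0),T.min(0),T.max(0),len(T)); print(cv2.minEnclosingCircle(T[:,:2].astype(np.float32)*1000))
Y=sel((h>20)&(h<35)&(s>130)&(x>.5)&(x<.62)&(y>.28)&(y<.42)&(z>.045));print('pad',circ(Y),np.median(Y[:,2]))
S=sel((abs(x-.552)<.03)&(abs(y-.197)<.03)&(z>.07)); print('shafttop',S.mean(0),S.min(0),S.max(0),len(S))
B=sel((h>100)&(h<125)&(s>100)&(abs(x-.442)<.05)&(abs(y-.215)<.06)&(z>.03)&(z<.042)); b=B[:,:2]-B[:,:2].mean(0);w=np.linalg.svd(b,full_matrices=False)[2][0];print('arm',np.degrees(np.arctan2(w[1],w[0])),B.mean(0))
G=sel((h>60)&(h<85)&(s>80)&(abs(x-.55)<.08)&(y>.12)&(y<.48)&(z>.004)&(z<.02)); print('base',cv2.minAreaRect(G[:,:2].astype(np.float32)*1000))
c=cv2.resize(im[150:310,300:560],None,fx=3,fy=3,interpolation=cv2.INTER_CUBIC); cv2.imwrite('pics/w1c.png',c)
Rp=sel(((h<8)|(h>172))&(s>150)&(x>.5)&(x<.62)&(y>.35)&(y<.47)); print('ptr',Rp.min(0),Rp.max(0),len(Rp)); print(Rp[np.argsort(Rp[:,1])][:12].round(4))
```

```text
griptop [0.43419804 0.18349492 0.09636378] [0.42329699 0.17175658 0.09320216] [0.44616136 0.19555913 0.10117406] 506
((434.8734130859375, 183.54000854492188), 12.062986373901367)
pad (array([0.55088747, 0.34214788]), np.float64(0.031735668014499806)) 0.05438295488137182
shafttop [0.55163046 0.1978039  0.07242979] [0.54660956 0.1918501  0.07002365] [0.55844894 0.2034074  0.07570276] 93
arm 75.32399135263469 [0.4391006  0.22001103 0.03562856]
base ((551.4541015625, 295.461669921875), (83.5113525390625, 272.30108642578125), 0.4762163758277893)
ptr [0.5391971  0.38612248 0.07445526] [0.55513428 0.42331784 0.08714479] 221
[[0.5493 0.3861 0.0822]
 [0.5487 0.3867 0.0811]
 [0.5515 0.3871 0.0811]
 [0.5479 0.3872 0.0802]
 [0.5535 0.3878 0.0802]
 [0.5475 0.3879 0.0813]
 [0.5531 0.3885 0.0814]
 [0.5496 0.3888 0.0804]
 [0.5511 0.3891 0.0801]
 [0.5526 0.3893 0.0801]
 [0.549  0.3894 0.0817]
 [0.5481 0.3897 0.081 ]]
```

View pics/w1c.png

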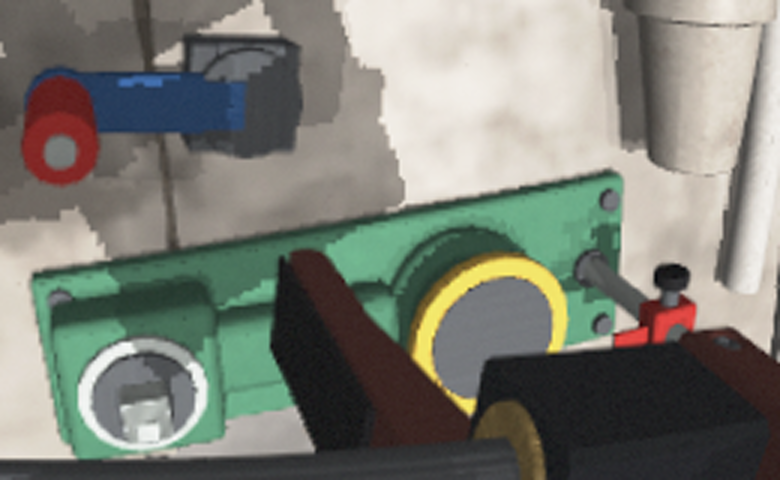

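step_arm:
  linear:
    - [0,0.15,4]
    - [0,0,4]
    - [0,0,4]
    - [0,0,2.9]
    - [0,0,0]
  twist: [0,0,0,0,0]
  grip: [8.5,8.5,8.5,8.5,8.5]

```text
clock: 2.45
tool_pos: [0.4342, 0.1823, 0.052]
ee_rot: [-0.002, 0.08, 0.997, -0.001]
ft_force: [-0.6, -0.2, -0.3]
finger_gap: 0.085
```

step_arm:
  linear:
    - [0,0,0]
    - [0,0,0]
    - [0,0,0]
    - [0,0,0]
    - [0,0,0]
  twist: [0,0,0,0,0]
  grip: [5,3.5,2,1.5,1.5]
  newtons: 40

```text
clock: 3.08
tool_pos: [0.4359, 0.1826, 0.0539]
ee_rot: [0.0, 0.08, 0.997, 0.0]
ft_force: [-0.4, 0.1, 0.3]
finger_gap: 0.0382
```

step_arm:
  linear:
    - [0,0,0]
    - [0,0,0]
    - [0,0,0]
  twist: [0,0,0]
  grip: [1.5,1.5,1.5]

```text
clock: 3.45
tool_pos: [0.4358, 0.1826, 0.0537]
ee_rot: [-0.0, 0.08, 0.997, -0.0]
ft_force: [-0.4, 0.4, 1.0]
finger_gap: 0.0233
```

step_arm:
  linear:
    - [0,0,-1]
    - [0,0,-2]
    - [0,0,-3]
    - [0,0,-2]
    - [0,0,0]
  twist: [0,0,0,0,0]
  grip: [1.5,1.5,1.5,1.5,1.5]

```text
clock: 4.08
tool_pos: [0.4367, 0.183, 0.1352]
ee_rot: [0.002, 0.08, 0.997, 0.001]
ft_force: [-0.1, 0.1, -1.3]
finger_gap: 0.0231
```

Run:
```python
from h import *
rep()
s,R,p=pose(); im,d=imaging.get_image('wrist'); cv2.imwrite('pics/w2.png',im); np.savez('w2.npz',d=d,R=R,p=p)
im,d=imaging.get_image('side'); cv2.imwrite('pics/s2.png',im[80:300,180:480].repeat(2,0).repeat(2,1));
```

```text
t 4.075 pos [0.4367 0.183  0.1352] yaw_y 80.87 z [ 0.003  0.001 -1.   ] gap 0.0231 f [-0.1  0.1 -1.3] tq [-0.07  0.04 -0.  ]
```

View pics/w2.png

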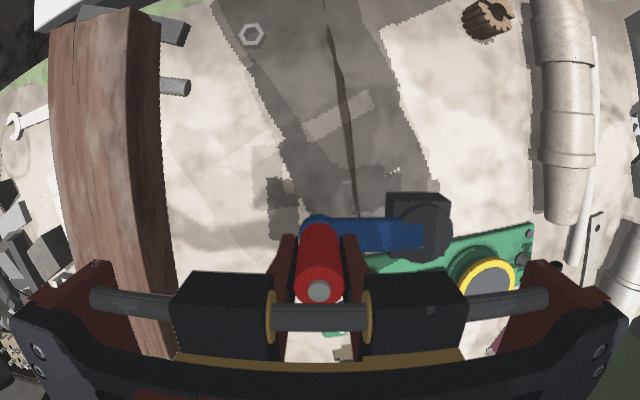

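View pics/s2.png

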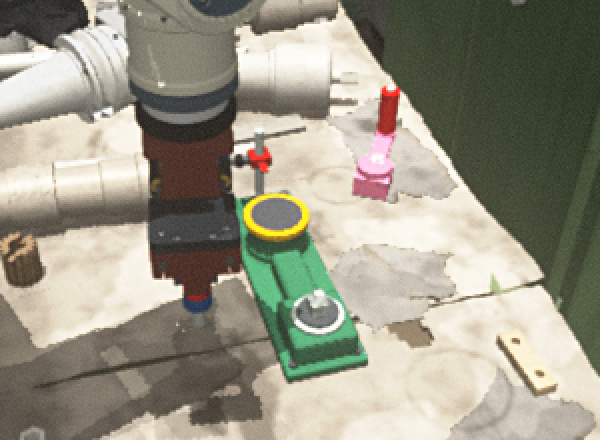

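The crank is lifted, with its arm reaching right to the socket at about (425,225). I'll check the socket's position and the tilt in hand.

```bash
cat >> h.py <<'E'
def crankfit(im,d,R,p,zoff=.0537,g=None):
    "points of arm (blue) and socket in world, expected arm-top z = p.z-zoff+.036"
    P=wcloud(d,R,p); H=cv2.cvtColor(im,cv2.COLOR_BGR2HSV); h,s,v=[H[...,i] for i in range(3)]
    x,y,z=P[...,0],P[...,1],P[...,2]; zt=p[2]-zoff+.036
    g=p if g is None else g
    r=np.hypot(x-g[0],y-g[1]); ok=(d>0)&(r<.11)&(abs(z-zt)<.016)
    B=P[ok&(h>100)&(h<125)&(s>100)&(r>.014)]; D=P[ok&(s<90)&(v<110)&(r>.045)&(z>zt-.008)]
    A=np.r_[B,D]; c=np.linalg.lstsq(np.c_[A[:,:2]-g[:2],np.ones(len(A))],A[:,2],rcond=None)[0]
    print('blue',len(B),B.mean(0).round(4),'dark',len(D),D.mean(0).round(4),'topz@grip',c[2].round(4),'expect',zt.round(4),'slope',c[:2].round(3))
    b=B[:,:2]-g[:2]; b=b[np.linalg.norm(b,axis=1)<.07]; w=b.mean(0); print('dir from grip',np.degrees(np.arctan2(w[1],w[0])).round(2))
    D=D.astype(np.float32); (cx,cy),wh,an=cv2.minAreaRect(D[:,:2]*1000); print('socket rect',round(cx,1),round(cy,1),np.round(wh,1),round(an,1))
E
python3 - <<'E'
from h import *
f=np.load('w2.npz'); crankfit(cv2.imread('pics/w2.png'),f['d'],f['R'],f['p'])
E
```

```text
blue 2413 [0.4399 0.2242 0.1169] dark 2051 [0.4448 0.256  0.1169] topz@grip 0.1166 expect 0.1175 slope [ 0.048 -0.001]
dir from grip 85.58
socket rect 446.8 252.1 [41.5 42.6] 8.9
```

step_arm:
  linear:
    - [0,0,-1.2]
    - [-2.9,-1.4,0]
    - [-2.9,-1.4,0]
    - [-2.9,-1.4,0]
    - [-2.85,-1.35,0]
  twist: [-9.5,0,0,0,0]
  grip: [1.5,1.5,1.5,1.5,1.5]

```text
clock: 4.8
tool_pos: [0.5517, 0.1271, 0.1441]
ee_rot: [-0.001, -0.003, 1.0, -0.0]
ft_force: [0.4, 0.0, -2.0]
finger_gap: 0.0236
```

step_arm:
  linear:
    - [0,0,0]
    - [0,0,0]
  twist: [0,0]
  grip: [1.5,1.5]

```text
clock: 5.05
tool_pos: [0.5503, 0.1277, 0.1444]
ee_rot: [-0.001, -0.003, 1.0, -0.0]
ft_force: [0.1, -1.2, -2.0]
finger_gap: 0.0233
```

Run:
```python
from h import *
rep([.5522,.1277,.147])
s,R,p=pose(); im,d=imaging.get_image('wrist'); cv2.imwrite('pics/w3.png',im); np.savez('w3.npz',d=d,R=R,p=p); crankfit(im,d,R,p)
im,d=imaging.get_image('side'); cv2.imwrite('pics/s3.png',im[80:300,180:480].repeat(2,0).repeat(2,1));
```

```text
t 5.05 pos [0.5503 0.1277 0.1444] yaw_y 90.36 z [-0.003 -0.001 -1.   ] gap 0.0233 f [ 0.1 -1.2 -2. ] tq [-0.06 -0.05 -0.05]
tool delta cm [-0.19 -0.   -0.27]
blue 2517 [0.5429 0.1682 0.126 ] dark 2101 [0.5393 0.2004 0.1259] topz@grip 0.1259 expect 0.1267 slope [0.041 0.008]
dir from grip 100.27
socket rect 541.6 195.6 [41.2 46. ] 1.4
```

View pics/w3.png

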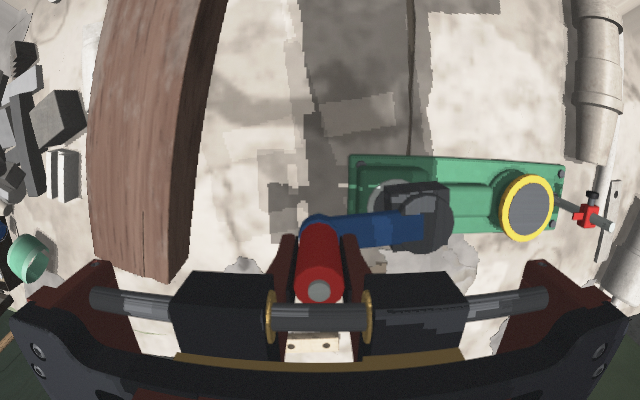

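View pics/s3.png

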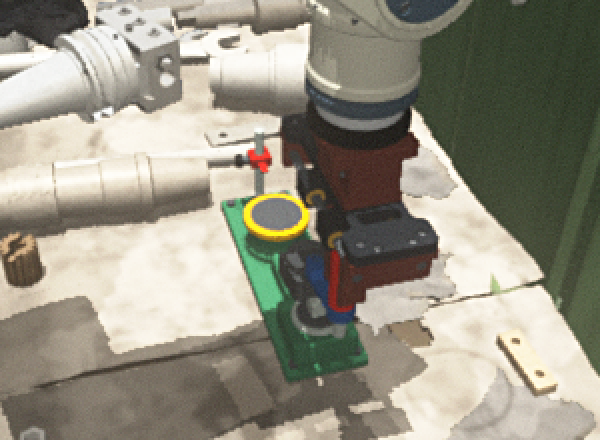

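The crank swung about 6° further than the hand, from inertia. I'll correct the yaw gently.

step_arm:
  linear:
    - [-0.1,0,0]
    - [-0.1,0,0]
    - [0,0,0]
    - [0,0,0]
  twist: [2.2,2.2,2.1,0]
  grip: [1.5,1.5,1.5,1.5]

```text
clock: 5.65
tool_pos: [0.5532, 0.1281, 0.1457]
ee_rot: [-0.0, 0.053, 0.999, -0.0]
ft_force: [0.6, -0.4, -1.8]
finger_gap: 0.0232
```

Run:
```python
from h import *
rep([.5522,.1277,.147])
s,R,p=pose(); im,d=imaging.get_image('wrist'); cv2.imwrite('pics/w4.png',im); np.savez('w4.npz',d=d,R=R,p=p); crankfit(im,d,R,p)
cv2.imwrite('pics/w4c.png',cv2.resize(im[150:290,280:480],None,fx=4,fy=4,interpolation=cv2.INTER_CUBIC))
P=wcloud(d,R,p)
# edges of blue arm: project rows
H=cv2.cvtColor(im,cv2.COLOR_BGR2HSV); m=(H[...,0]>100)&(H[...,0]<125)&(H[...,1]>100)&(abs(P[...,2]-.126)<.006)&(P[...,1]<.17)&(P[...,1]>.14)
Q=P[m]
for a in np.arange(.14,.19,.005):
    q=P[(H[...,0]>100)&(H[...,0]<125)&(H[...,1]>100)&(abs(P[...,2]-.126)<.006)&(abs(P[...,1]-a)<.0025)]
    if len(q): print(a.round(3),q[:,0].min().round(4),q[:,0].max().round(4))
```

```text
t 5.65 pos [0.5532 0.1281 0.1457] yaw_y 83.89 z [-0. -0. -1.] gap 0.0232 f [ 0.6 -0.4 -1.8] tq [-0.08 -0.04 -0.03]
tool delta cm [ 0.1  -0.05 -0.13]
blue 2485 [0.5501 0.1688 0.1273] dark 2133 [0.5506 0.2013 0.1273] topz@grip 0.1271 expect 0.128 slope [0.045 0.005]
dir from grip 94.32
socket rect 551.8 196.8 [46.2 41.2] 85.0
0.14 0.5414 0.5558
0.145 0.5407 0.5528
0.15 0.5413 0.5524
0.155 0.5411 0.5625
0.16 0.5413 0.5623
0.165 0.5415 0.5632
0.17 0.5415 0.5625
0.175 0.5411 0.5627
0.18 0.5412 0.5631
0.185 0.5427 0.5616
```

View pics/w4c.png

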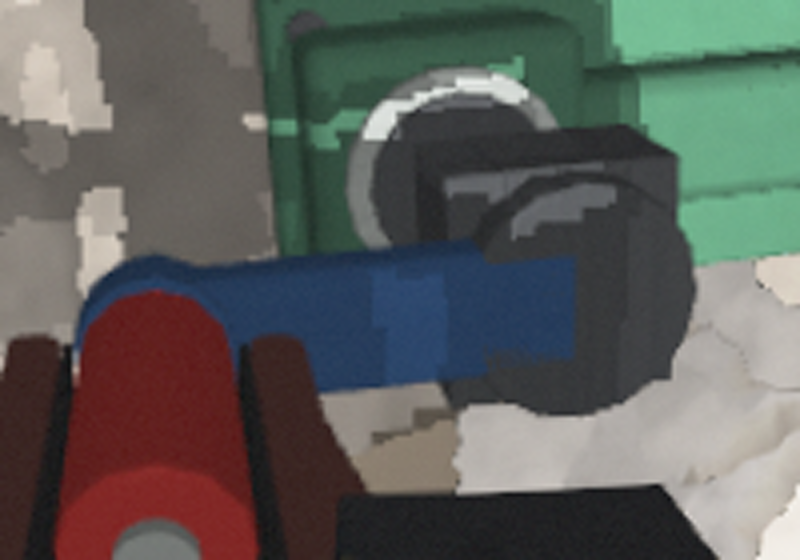

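The arm's edges are parallel to y (x 0.541–0.563), and the socket centre is at about (0.552, 0.198), on the shaft axis. Lowering.

step_arm:
  linear:
    - [0,-0.05,0.8]
    - [0,0,0.8]
    - [0,0,0.7]
    - [0,0,0.6]
    - [0,0,0]
  twist: [0,0,0,0,0]
  grip: [1.5,1.5,1.5,1.5,1.5]

```text
clock: 6.32
tool_pos: [0.5532, 0.1273, 0.116]
ee_rot: [-0.001, 0.053, 0.999, -0.0]
ft_force: [-0.1, -0.0, -1.2]
finger_gap: 0.0232
```

step_arm:
  linear:
    - [0,0,0.5]
    - [0,0,0.4]
    - [0,0,0]
  twist: [0,0,0]
  grip: [1.5,1.5,1.5]

```text
clock: 6.7
tool_pos: [0.5534, 0.1273, 0.1073]
ee_rot: [-0.0, 0.053, 0.999, -0.0]
ft_force: [0.3, -0.4, -1.1]
finger_gap: 0.0233
```

Run:
```python
from h import *
rep([.5522,.1277,.105])
s,R,p=pose(); im,d=imaging.get_image('wrist'); cv2.imwrite('pics/w5.png',im); np.savez('w5.npz',d=d,R=R,p=p); crankfit(im,d,R,p)
cv2.imwrite('pics/w5c.png',cv2.resize(im[150:290,280:480],None,fx=4,fy=4,interpolation=cv2.INTER_CUBIC))
```

```text
t 6.7 pos [0.5534 0.1273 0.1073] yaw_y 83.87 z [-0.001 -0.    -1.   ] gap 0.0233 f [ 0.3 -0.4 -1.1] tq [-0.12 -0.    0.  ]
tool delta cm [0.12 0.03 0.23]
blue 1929 [0.5497 0.1621 0.0888] dark 2709 [0.5512 0.1982 0.089 ] topz@grip 0.0889 expect 0.0896 slope [0.044 0.004]
dir from grip 95.98
socket rect 552.8 194.9 [41.5 47.3] 1.9
```

View pics/w5c.png

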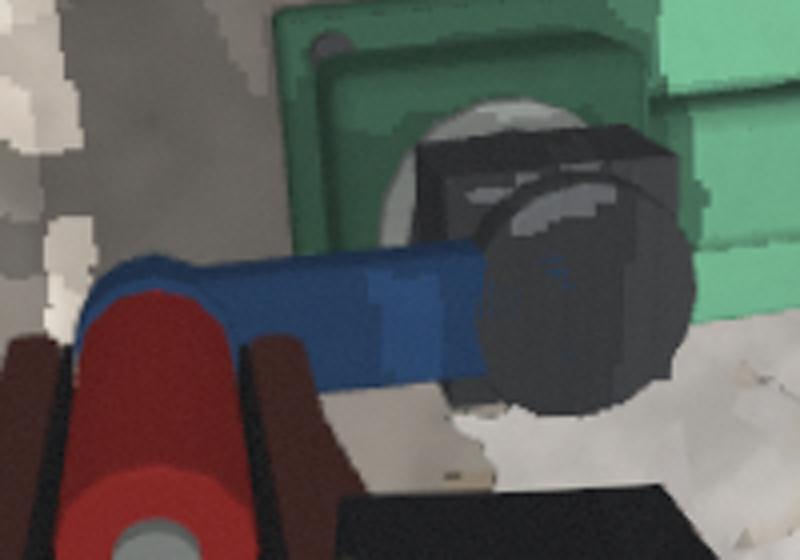

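The socket is 20 mm down over the shaft without any force. I'll seat it the last 2–3 mm.

step_arm:
  linear:
    - [0,0,0.15]
    - [0,0,0.12]
    - [0,0,0]
  twist: [0,0,0]
  grip: [1.5,1.5,1.5]

```text
clock: 7.12
tool_pos: [0.5536, 0.1274, 0.105]
ee_rot: [0.0, 0.053, 0.999, 0.0]
ft_force: [0.1, 0.6, -1.1]
finger_gap: 0.0234
```

Run:
```python
from h import *
rep([.5522,.1277,.105])
# winding waypoints
import numpy as np
```

```text
t 7.125 pos [0.5536 0.1274 0.105 ] yaw_y 83.87 z [ 0.  0. -1.] gap 0.0234 f [ 0.1  0.6 -1.1] tq [-0.12 -0.02  0.04]
tool delta cm [ 0.15  0.02 -0.  ]
```

Seated with the mouth at about 0.051. Next I'll work out the winding arc, clockwise from −90°.

Run:
```python
from h import *
s,R,p=pose(); C=np.array([.552,.1974]); r=.070; prev=p[:2]
for i,a in enumerate(range(-100,-280,-10)):
    q=C+r*np.array([np.cos(np.radians(a)),np.sin(np.radians(a))]); dl=R.T@np.r_[q-prev,0]*100; print(i,a,dl.round(2)[:2],q.round(4)); prev=q
```

```text
0 -100 [ 1.38 -0.04] [0.5398 0.1285]
1 -110 [1.21 0.19] [0.5281 0.1316]
2 -120 [1.15 0.39] [0.517  0.1368]
3 -130 [1.07 0.59] [0.507  0.1438]
4 -140 [0.95 0.77] [0.4984 0.1524]
5 -150 [0.8  0.92] [0.4914 0.1624]
6 -160 [0.63 1.04] [0.4862 0.1735]
7 -170 [0.44 1.14] [0.4831 0.1852]
8 -180 [0.24 1.2 ] [0.482  0.1974]
9 -190 [0.02 1.22] [0.4831 0.2096]
10 -200 [-0.19  1.21] [0.4862 0.2213]
11 -210 [-0.39  1.15] [0.4914 0.2324]
12 -220 [-0.59  1.07] [0.4984 0.2424]
13 -230 [-0.77  0.95] [0.507 0.251]
14 -240 [-0.92  0.8 ] [0.517 0.258]
15 -250 [-1.04  0.63] [0.5281 0.2632]
16 -260 [-1.14  0.44] [0.5398 0.2663]
17 -270 [-1.2   0.24] [0.552  0.2674]
```

step_arm:
  linear:
    - [1.38,-0.04,0]
    - [1.21,0.19,0]
    - [1.15,0.39,0]
    - [1.07,0.59,0]
    - [0.95,0.77,0]
  twist: [0,0,0,0,0]
  grip: [1.5,1.5,1.5,1.5,1.5]

```text
clock: 7.75
tool_pos: [0.4987, 0.1534, 0.1052]
ee_rot: [0.001, 0.053, 0.999, 0.0]
ft_force: [7.8, 3.2, -8.5]
finger_gap: 0.0233
```

Run:
```python
from h import *
rep([.4984,.1524,.105])
s,R,p=pose(); im,d=imaging.get_image('wrist'); cv2.imwrite('pics/w6.png',im); P=wcloud(d,R,p)
H=cv2.cvtColor(im,cv2.COLOR_BGR2HSV); h,s,v=[H[...,i] for i in range(3)]
x,y,z=P[...,0],P[...,1],P[...,2]
Y=P[(h>20)&(h<35)&(s>130)&(abs(x-.552)<.06)&(y>.28)&(y<.4)&(z>.045)&(z<.11)];print('pad',circ(Y),np.median(Y[:,2]))
```

```text
t 7.75 pos [0.4987 0.1534 0.1052] yaw_y 83.88 z [ 0.003  0.001 -1.   ] gap 0.0233 f [ 7.8  3.2 -8.5] tq [ 0.42 -1.37 -0.06]
tool delta cm [ 0.02 -0.1   0.02]
pad (array([0.55157247, 0.34160541]), np.float64(0.03213109613723318)) 0.05934366543443275
```

View pics/w6.png

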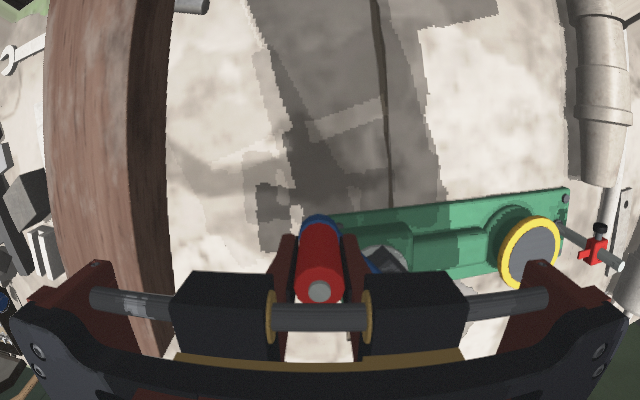

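The pad is up about 5 mm and the play is taken up (about 14.5°). Continuing.

step_arm:
  linear:
    - [0.8,0.92,0]
    - [0.63,1.04,0]
    - [0.44,1.14,0]
    - [0.24,1.2,0]
    - [0.02,1.22,0]
  twist: [0,0,0,0,0]
  grip: [1.5,1.5,1.5,1.5,1.5]

```text
clock: 8.43
tool_pos: [0.4849, 0.2101, 0.1052]
ee_rot: [0.002, 0.053, 0.999, 0.0]
ft_force: [13.5, -5.4, -12.1]
finger_gap: 0.0233
```

```bash
cat >> h.py <<'E'
def padz(im,d,R,p):
    P=wcloud(d,R,p)
    H=cv2.cvtColor(im,cv2.COLOR_BGR2HSV); h,s,v=[H[...,i] for i in range(3)]
    x,y,z=P[...,0],P[...,1],P[...,2]
    Y=P[(h>20)&(h<35)&(s>130)&(abs(x-.552)<.06)&(y>.28)&(y<.4)&(z>.045)&(z<.11)];print('pad',len(Y),circ(Y),np.median(Y[:,2]))
    Q=P[((h<8)|(h>172))&(s>150)&(abs(x-.55)<.015)&(y>.383)&(y<.398)&(z>.06)&(z<.12)]; print('ptr tip',len(Q),Q.min(0) if len(Q) else '',np.median(Q,0) if len(Q) else '',Q.max(0) if len(Q) else '')
E
python3 - <<'E'
from h import *
rep([.4831,.2096,.105])
s,R,p=pose(); im,d=imaging.get_image('wrist'); cv2.imwrite('pics/w7.png',im); padz(im,d,R,p)
im,d=imaging.get_image('side'); cv2.imwrite('pics/s7.png',im[80:300,180:480].repeat(2,0).repeat(2,1));
E
```

```text
t 8.425 pos [0.4849 0.2101 0.1052] yaw_y 83.94 z [ 0.005 -0.    -1.   ] gap 0.0233 f [ 13.5  -5.4 -12.1] tq [-0.95 -2.33 -0.02]
tool delta cm [ 0.18 -0.07  0.02]
pad 885 (array([0.55106945, 0.34196823]), np.float64(0.031788346950445315)) 0.06623001662131167
ptr tip 0
```

View pics/s7.png

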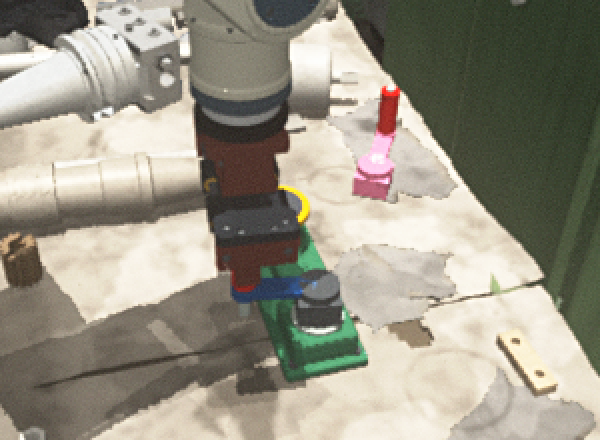

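View pics/w7.png

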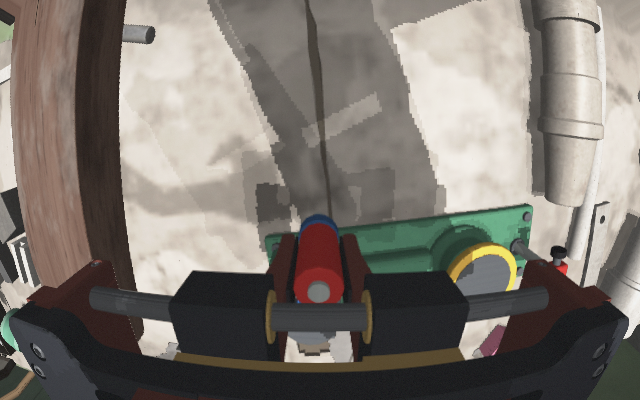

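Winding works: the pad is up 11.8 mm. There's an outward pull of about 13 N along x, so the shaft is about 2 mm further in +x than I assumed. I'll adjust the arc.

Run:
```python
from h import *
s,R,p=pose(); C=np.array([.5545,.1974]); r=.070; prev=np.array([.4831,.2096]) 
for i,a in enumerate(range(-200,-300,-10)):
    q=C+r*np.array([np.cos(np.radians(a)),np.sin(np.radians(a))]); dl=R.T@np.r_[q-prev,0]*100; print(i,a,dl.round(2)[:2],q.round(4)); prev=q
```

```text
0 -200 [-0.44  1.23] [0.4887 0.2213]
1 -210 [-0.4   1.15] [0.4939 0.2324]
2 -220 [-0.59  1.07] [0.5009 0.2424]
3 -230 [-0.77  0.95] [0.5095 0.251 ]
4 -240 [-0.92  0.8 ] [0.5195 0.258 ]
5 -250 [-1.05  0.63] [0.5306 0.2632]
6 -260 [-1.14  0.44] [0.5423 0.2663]
7 -270 [-1.2   0.23] [0.5545 0.2674]
8 -280 [-1.22  0.02] [0.5667 0.2663]
9 -290 [-1.21 -0.19] [0.5784 0.2632]
```

step_arm:
  linear:
    - [-0.44,1.23,0]
    - [-0.4,1.15,0]
    - [-0.59,1.07,0]
    - [-0.77,0.95,0]
    - [-0.92,0.8,0]
  twist: [0,0,0,0,0]
  grip: [1.5,1.5,1.5,1.5,1.5]

```text
clock: 9.15
tool_pos: [0.5185, 0.2572, 0.1046]
ee_rot: [-0.001, 0.053, 0.999, -0.001]
ft_force: [2.1, -8.1, -2.6]
finger_gap: 0.0233
```

Run:
```python
from h import *
rep([.5195,.258,.105])
s,R,p=pose(); im,d=imaging.get_image('wrist'); cv2.imwrite('pics/w8.png',im); padz(im,d,R,p)
```

```text
t 9.15 pos [0.5185 0.2572 0.1046] yaw_y 83.93 z [-0.002 -0.003 -1.   ] gap 0.0233 f [ 2.1 -8.1 -2.6] tq [-1.59 -0.33  0.  ]
tool delta cm [-0.09  0.08 -0.04]
pad 1308 (array([0.55178343, 0.34217816]), np.float64(0.0321273309976597)) 0.07299228028994748
ptr tip 107 [0.54816871 0.38638244 0.0785123 ] [0.55182837 0.39206219 0.08042346] [0.55587902 0.39785411 0.08241905]
```

View pics/w8.png

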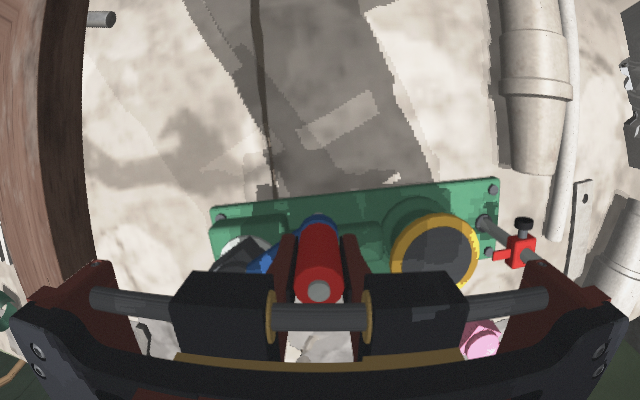

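step_arm:
  linear:
    - [-1.05,0.55,0]
    - [-1.14,0.42,0]
    - [-1.2,0.21,0]
    - [-1.22,0.02,0]
    - [-0.3,-0.03,0]
  twist: [0,0,0,0,0]
  grip: [1.5,1.5,1.5,1.5,1.5]

```text
clock: 9.82
tool_pos: [0.5706, 0.2644, 0.1049]
ee_rot: [0.0, 0.054, 0.999, 0.0]
ft_force: [-2.4, 1.0, -0.0]
finger_gap: 0.0236
```

Run:
```python
from h import *
rep()
s,R,p=pose(); im,d=imaging.get_image('wrist'); cv2.imwrite('pics/w9.png',im); padz(im,d,R,p)
cv2.imwrite('pics/w9c.png',cv2.resize(im[180:300,340:520],None,fx=4.4,fy=4.4,interpolation=cv2.INTER_CUBIC))
im,d=imaging.get_image('side'); cv2.imwrite('pics/s9.png',im[80:300,180:480].repeat(2,0).repeat(2,1));
```

```text
t 9.825 pos [0.5706 0.2644 0.1049] yaw_y 83.83 z [ 0.     0.001 -1.   ] gap 0.0236 f [-2.4  1.  -0. ] tq [ 0.18  0.54 -0.03]
pad 2200 (array([0.55229241, 0.34213159]), np.float64(0.03207650652435214)) 0.07932016591724497
ptr tip 139 [0.54856133 0.3866563  0.07780267] [0.55209054 0.39212291 0.08058545] [0.55634643 0.39798961 0.08224174]
```

View pics/w9c.png

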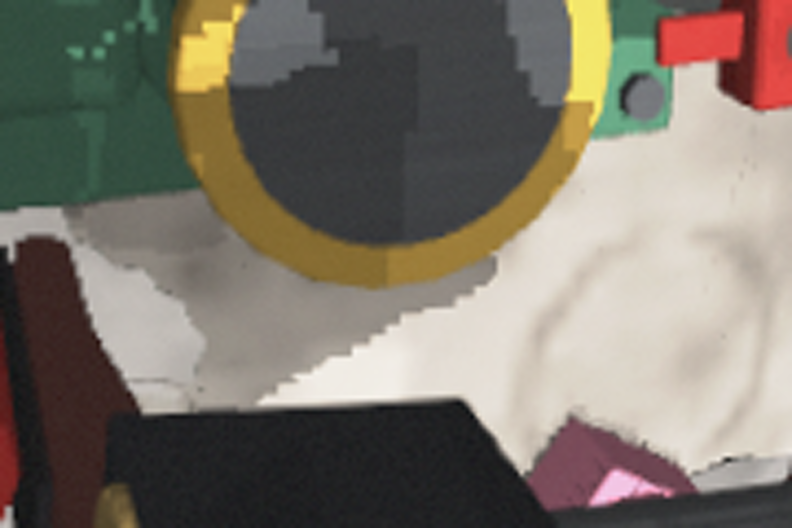

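View pics/s9.png

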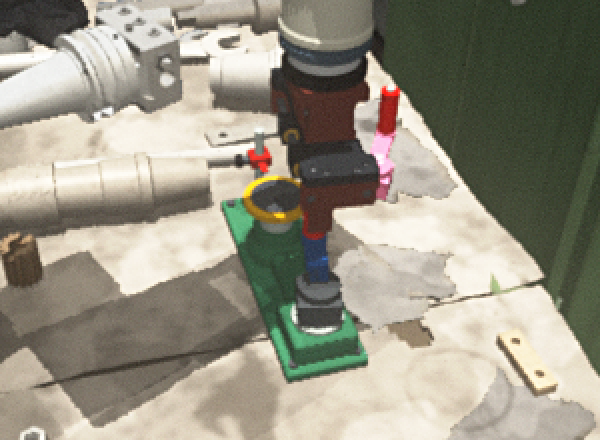

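The pad top is at 0.0793 and the pointer tip spans 0.0778–0.0822 (median 0.0806) in the same view, so they're level within about 1.5 mm. The forces are small, so I'll release.

step_arm:
  linear:
    - [0,0,0]
    - [0,0,0]
    - [0,0,0]
    - [0,0,0]
    - [0,0,0]
  twist: [0,0,0,0,0]
  grip: [3,4,5,6,6]

```text
clock: 10.55
tool_pos: [0.5697, 0.2643, 0.105]
ee_rot: [0.0, 0.053, 0.999, 0.0]
ft_force: [-1.3, 1.0, 0.3]
finger_gap: 0.0596
```

step_arm:
  linear:
    - [0,0,-1]
    - [0,0,-2.5]
    - [0,0,-4]
    - [0,0,-4]
    - [0,0,-3]
  twist: [0,0,0,0,0]
  grip: [6,6,6,6,6]

```text
clock: 11.18
tool_pos: [0.5702, 0.2645, 0.2527]
ee_rot: [0.001, 0.053, 0.999, 0.001]
ft_force: [0.3, -0.3, 0.1]
finger_gap: 0.0598
```

Run:
```python
from h import *
rep()
s,R,p=pose(); im,d=imaging.get_image('wrist'); cv2.imwrite('pics/w10.png',im); padz(im,d,R,p); crankfit(im,d,R,np.r_[p[:2],p[2]],zoff=p[2]-.051)
im,d=imaging.get_image('side'); cv2.imwrite('pics/s10.png',im[80:300,180:480].repeat(2,0).repeat(2,1));
```

```text
t 11.175 pos [0.5702 0.2645 0.2527] yaw_y 83.87 z [ 0.002  0.001 -1.   ] gap 0.0598 f [ 0.3 -0.3  0.1] tq [ 0.07 -0.02 -0.  ]
pad 879 (array([0.55225631, 0.3424692 ]), np.float64(0.03200372282185799)) 0.07930146356415516
ptr tip 60 [0.5480341  0.3871268  0.07794397] [0.55153102 0.39246409 0.0810012 ] [0.55576055 0.39779444 0.08230768]
blue 924 [0.5589 0.2308 0.0865] dark 1365 [0.5538 0.3287 0.0809] topz@grip 0.0845 expect 0.087 slope [ 0.009 -0.049]
dir from grip -108.45
socket rect 556.1 277.7 [ 54.7 185.2] 3.0
```

View pics/w10.png

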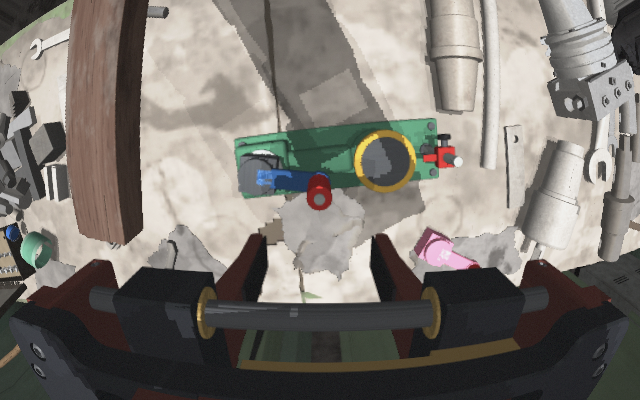

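View pics/s10.png

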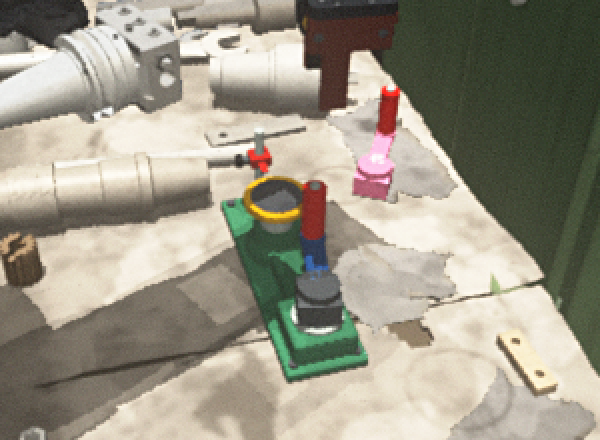

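The crank sits on the shaft with the gripper clear. One more check: arm tilt and socket height, and pad against pointer from the fixed cameras.

Run:
```python
from h import *
for n in ('side','top'):
    im,d=imaging.get_image(n); P=cloud(n,d)
    H=cv2.cvtColor(im,cv2.COLOR_BGR2HSV); h,s,v=[H[...,i] for i in range(3)]; x,y,z=P[...,0],P[...,1],P[...,2]
    Y=P[(h>20)&(h<35)&(s>150)&(abs(x-.552)<.05)&(abs(y-.342)<.05)&(z>.06)]; Q=P[((h<8)|(h>172))&(s>150)&(abs(x-.552)<.01)&(y>.384)&(y<.398)&(z>.06)]
    print(n,'pad',len(Y),np.median(Y[:,2]) if len(Y) else '','ptr',len(Q),np.percentile(Q[:,2],[0,50,100]) if len(Q) else '')
s,R,p=pose(); im,d=imaging.get_image('wrist'); P=wcloud(d,R,p); H=cv2.cvtColor(im,cv2.COLOR_BGR2HSV); h,s,v=[H[...,i] for i in range(3)]; x,y,z=P[...,0],P[...,1],P[...,2]
B=P[(h>100)&(h<125)&(s>100)&(abs(y-.225)<.04)&(abs(x-.557)<.04)&(abs(z-.087)<.012)]
c=np.linalg.lstsq(np.c_[B[:,:2]-B[:,:2].mean(0),np.ones(len(B))],B[:,2],rcond=None)[0]; print('arm slope',c)
g=P[(abs(x-.57)<.03)&(abs(y-.265)<.03)&(z>.138)]; print('grip top',g.mean(0),len(g))
D=P[(abs(x-.553)<.03)&(abs(y-.197)<.03)&(z>.08)&(z<.1)&(s<100)]; print('socket top',D.mean(0)); print(cv2.minEnclosingCircle(D[:,:2].astype(np.float32)*1000)); rep()
```

```text
side pad 101 0.07904230387267153 ptr 12 [0.07861843 0.08050059 0.0822288 ]
top pad 116 0.07986992150031863 ptr 18 [0.07765894 0.08182121 0.08417828]
arm slope [ 0.03390729 -0.02298175  0.08661852]
grip top [0.54861539 0.26298828 0.34772866] 18911
socket top [0.55186792 0.19610102 0.08674016]
((556.382080078125, 202.9659423828125), 26.67902374267578)
t 11.425 pos [0.5692 0.2641 0.2493] yaw_y 83.87 z [-0.001 -0.    -1.   ] gap 0.0598 f [ 0.4 -0.4 -0.7] tq [0.02 0.   0.03]
```

```bash
python3 -c "
from workcell import bot
print(bot.close_job())"
```

```text
the job is handed in; nothing more can be done
None
```

I fitted the blue-armed, red-gripped crank onto the drive shaft and wound it clockwise about 190° (some 14° of that was play). I then let go, lifted the gripper clear and handed the job in at about 11.4 s. I did not touch the pink look-alike.

My last checks, made after release:

| Camera | Pad top (mm) | Pointer tip, median (mm) | Pointer tip, range (mm) |
|---|---|---|---|
| Wrist | 79.3 | 81.0 | 78–82 |
| Side | 79.0 | 80.5 | 79–82 |
| Top | 79.9 | 81.8 | 78–84 |

- **Height:** The pad's top is within about 2 mm of the pointer in all three views, against the 7 mm allowed.
- **Seating:** The arm top is at 86.6 mm, where 87 mm means fully seated. The crank tilts about 2°, and its socket is on the shaft axis within a few millimetres.
- **Robot:** The gripper is about 10 cm above the grip and reads almost no force.

**Checks that failed or disagreed:**
- While being carried, the crank swung about 6° further than the hand. I corrected that before fitting it.
- Partway through winding, the wrist force rose to about 19 N because I had placed the shaft axis about 2 mm off. Moving the arc 2.5 mm removed most of it.
- The last fits of the socket's outline and the grip's top picked up stray points, so I did not use them. I judged the seating from the arm's and socket's top heights and the pictures.

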